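# Rock a stuck tube block out of its dry-bath heater

## Robot

A 6-joint arm with a two-finger parallel gripper is mounted at the origin on a cart in front of the work surface, level with it; the furniture and walls round the work are solid. World frame = base frame: x ahead of the robot, y to its left, z up, the work surface at z = 0. Lengths are in m, angles in degrees, forces in N, time in s.
With the tool pointing down it reaches from about 0.35 to 0.925 m from the base axis. Payload 6.4 kg.
Tool frame: the origin (TCP) lies between the finger pads; the fingertips stand 8 mm ahead of it and the grasp point (between the pads) lies 11 mm behind it; z points along the fingers, y is the line along which they close (so a half turn about z gives the same grasp; the last joint's range is limited). The gripper opens to 94 mm and grips with 3 to 60 N. Pads are 16 mm wide; open, the fingers measure 119 mm over their backs; the gripper's body (75 mm by 177 mm) begins 78 mm behind the grasp point.
Start: joints at [57.004, 14.043, 89.255, -0, 76.702, -9.975], TCP at [0.254, 0.598, 0.213] pointing down, gripper open.
Joint ranges: [-179.41, 179.41], [-58.25, 129.5], [7.25, 145.43], [-54.29, 234.29], [11.92, 165.04], [-157.13, 157.13]. Speed limits (degrees/s): [147.25, 147.25, 180, 180, 180, 180].

## Interface

Orientations are given as a 3x3 rotation matrix whose columns are the frame's x, y, z axes.
In Python, from rig import arm gives the robot as it stands.
- The arm moves only by the tool hand_motion, called after "Emit:" as name([rows], argument=value, ...), one row to a line, values as JSON. Schema: {"type":"object","properties":{"increments":{"type":"array","items":{"type":"array","prefixItems":[{"type":"array","items":{"type":"number"},"minItems":3,"maxItems":3},{"type":"array","items":{"type":"number"},"minItems":3,"maxItems":3}],"minItems":2,"maxItems":2},"minItems":1,"maxItems":12},"aperture":{"type":"number"},"only":{"type":"string"},"quiet":{"type":"boolean"},"lines":{"type":"string"}},"required":["increments"],"additionalProperties":false}. increments is a list of rows, 1 to 12 of them, each written [[dx, dy, dz], [rx, ry, rz]]: dx, dy, dz in normalised numbers (1 is 0.75 m), then a rotation vector rx, ry, rz in normalised numbers (1 is 4 rad); each row is the pose to reach, as a shift and turn from the pose commanded when the call began, along the tool's axes at that moment; what a row does not reach only later rows make up. A row lasts 1/8 s, in which the tool goes at most 0.0625 m and 10.7 degrees, less where a joint would pass 70% of its speed; a pose out of reach is approached as far as the arm can. aperture is the opening from 0.0 (shut) to 1.0 (fully open), set as the call begins (left out keeps the last). The fingers move at their own pace and stop on an object; the grip force is fixed at half the most. Time passes only in rows, so rows that do not move let the fingers close. The tool returns the time, the measured TCP pose, the force, the opening and the grip force at its end. only (a regular expression) keeps the lines of the reply that match it, lines (a string "A,B") keeps lines A to B, and quiet returns only ok. No shift or turn number may pass 1 either way. Input that does not fit is refused with a message, and nothing moves.
- arm.observe(): the state, without advancing time (a new reading comes with each control period).
- arm.camera(name): name is "side" or "top"; returns a dict with "img" (400x640x3 uint8, red, green, blue), "intrinsics" (3x3 intrinsics, pixels), "world_from_camera" (4x4, takes a point from camera to world coordinates). Camera axes: x right, y up, looking along -z (the intrinsics and any distortion apply to the point x, -y, -z); pixel columns grow to the right and rows downward; lengths in m; the calibration is good to about 2 mm. A picture is of the moment at which its call begins. There is no depth.
- arm.close_job(): hands the job in; it is judged then, once.
Trained networks look in the newest picture that a camera, given by its name, has taken for a name from the list of things; names that differ only in an ending like _2 or _b are one class to them, and where a whole thing is asked for, a point or a joint stands for the part that bears it (a point fixed in the world has none). Each returns a list of dicts, best first, with "confidence" (0 to 1); they miss things now and then, are a little off and sometimes report something else, mostly with a low value. They report only what shows in the picture. A call takes as long as a camera call. They do not tell look-alikes from the thing itself.
- arm.spot_in(query, camera): "point" ([x, y, z] in m, in the coordinates of the camera as it stood for that picture, good to about 4 mm: the middle of the surface that is visible of it).
- arm.trace(query, camera): "pixels" (400x640 bool, what is visible of it).
The state is a dict: "time_s": time; "joint_positions": joint angles; "qvel": joint speeds; "joint_efforts": joint torques, N m; "tcp_pos": TCP position; "tool_rot": TCP orientation; "wrist_force": force on the tool from outside, world axes, zero at the start; "ft_torque": the same for the moment, N m; "opening": opening from 0.0 (shut) to 1.0 (fully open); "finger_force": force on a finger pad.
Only numpy, scipy, OpenCV 4.12 (cv2) and the standard library are available. Lean on these libraries where they do the work, as an engineer would, in place of code of your own. Each camera call takes 0.05 s, during which the arm holds its last target. There are 200 camera calls.

## Task

Free the aluminium tube block from the little dry-bath heater: pull the bolt with the red knob all the way back first, then take the block by its black handle bar and rock it well over to one side and then the other, toward each brass keeper in turn, until it has pushed both keepers back while its foot is still down in the pocket; do not pull it straight out against them. Then lift it upright until its foot is about 2 cm clear above the guides round the pocket, and finish while still holding it there, steady and level over the pocket; do not knock over or push about the timer, the vial or the orange cap.

Things in the scene. Friction and masses are not known exactly. Their poses are not given: they have to be found in the camera images.
- heater: white bench heater, 170 x 150 mm (x, y), deck 47 mm above the table, fixed firmly to it at a new place and yaw each time. Origin: centre of its underside. Its -x side (nearest the robot at yaw 0) has the display; +y is its left. A pocket lies 20 mm ahead (+x) of the origin. Highest parts besides bolt and block: straps 62 mm above the table
- pocket_floor (a point): centre of the pocket's floor, 39 mm above the table, axes as the heater's; the block's origin lies here when seated. The pocket is 46 x 62 mm (x, y) and 8 mm deep; grey guides before and behind it rise 20 mm above its floor, the straps over keepers and bolt 23 mm
- bolt (a joint): steel bolt before the block, slides straight along the heater's -x (away from the block); 0 = locked, its tongue reaching over the front ledge of the block's foot; 0.020 = fully back. It starts within 0.002 of locked. About 3 N to slide, stays where it is left
- bolt_knob (a point): on the axis of the bolt's upright red knob (16 mm diameter, 31 mm tall), 10 mm below its top, 82 mm above the table and 25 mm above the flat bolt. Moves with the bolt; locked it is about 59 mm before (-x of) the pocket centre
- tube_block: loose aluminium block, 0.28 to 0.46 kg: foot 44 x 60 mm (x, y), 12 mm high, beveled along its +y and -y sides; body 32 x 44 mm up to 45 mm with dark wells; bail handle to 102 mm. Origin: centre of its underside; z up, axes as the heater's when seated. In the pocket it has about 1 mm play; it leans toward +y or -y by turning on the lower edge of that side, up to about 0.15 rad
- block_handle (a point): centre of the block's black handle bar, 95 mm above the block's underside; bar 12 mm thick (x), 14 mm high, 68 mm long (y), its end posts 52 mm apart, over 40 mm free below it. Grip it across the 12 mm; held so, the block pivots in the fingers as it leans when the bar is moved along y
- keeper_left (a joint): brass keeper on the heater's +y side, a stiff slide whose round nose overlaps the bevel of the block's foot. 0 = holding; positive = pushed outward (+y), up to 0.009; about 0.003 when rocked back, and lifting then brushes it a little further. About 8 N to push, no spring: stays where pushed. Leaning the block toward the heater's -y by 0.1 to 0.13 rad raises its +y side and pushes it
- keeper_right (a joint): the same on the heater's -y side; positive = pushed outward (-y). It is pushed back when the block leans toward the heater's +y
- lab_timer: white kitchen-type timer 56 x 62 x 46 mm, a bystander; origin at the centre of its underside
- vial_2: small clear vial with a blue cap, 26 mm diameter, 55 mm high, a bystander; origin at the centre of its underside
- orange_cap_7: orange ribbed stopper 40 mm diameter, 27 mm high, a bystander; origin at the centre of its underside
Mind the look-alikes: they are no part of the job. Several things have the shape of the tube_block; the one meant has the colours described above.

How it is judged (in metres and radians):
On the way, in this order (a step that is already met when the one before it is completed fails the run):
1. the bolt is pulled back at least 16 mm, with the block still seated and both keepers holding (value of joint bolt above 0.016 m and value of joint each of keeper_left, keeper_right below 0.0015 m and z of tube_block in the frame of pocket_floor below 0.003 m), for 0.1 s.
2. the block, down in its pocket (centre raised less than 4 mm) and leaning at least 0.04 rad, has begun to push a keeper back (1.2 mm) (angle between tube_block's own z axis and vertical above 0.04 rad and z of tube_block in the frame of pocket_floor below 0.004 m and value of joint any of keeper_left, keeper_right above 0.0012 m), for 0.05 s.
3. both keepers have been pushed back at least 2 mm while the block is still down in its pocket (centre raised less than 4 mm) and leaning at least 0.04 rad (angle between tube_block's own z axis and vertical above 0.04 rad and z of tube_block in the frame of pocket_floor below 0.004 m and value of joint each of keeper_left, keeper_right above 0.002 m), for 0.05 s.
At the end, for the whole second after the job is handed in: The block is held still by the fingers, level within 10 degrees, its foot 27 to 70 mm above the pocket floor (7 to 50 mm above the guides) and within 25 mm of the pocket centre, touching nothing of the heater; the bolt is back (z of tube_block in the frame of pocket_floor between 0.027 and 0.07 m and horizontal distance between tube_block and pocket_floor below 0.025 m and angle between tube_block's own z axis and vertical below 0.17 rad and linear speed of tube_block below 0.02 m/s and contact force between the fingers and tube_block above 1 N and contact force between tube_block and heater below 0.1 N and value of joint bolt above 0.012 m); the arm keeps its last pose, push and grip.
It fails at once if timer, vial or orange cap pushed more than 20 mm or tipped over (distance of any of lab_timer, vial_2, orange_cap_7 from where it was at the start of the episode above 0.02 m or angle between any of vial_2, lab_timer, orange_cap_7's own z axis and vertical above 0.6 rad).
It also fails if it takes over 48 s, if anything falls off the work surface, if the arm or the gripper's body presses on something with over 40 N, if the wrist force passes 120 N, or if a joint passes its speed limit or range.

## Working session

There is one attempt and no reset: what is moved stays moved. The work goes in short steps, Python scripts to look and compute and a tool call to move; the robot and the scene stay as the last step left them, time stands still between calls to the robot, and variables do not carry over. Pictures are saved under pics/ and viewed, at most 10 in all, crops included, and the job is handed in when it is done.

```bash
mkdir -p pics; ls; cat > h.py <<'E'
import numpy as np, cv2
from rig import arm
def ray(c,u,v):
    K=np.array(c["intrinsics"]);T=np.array(c["world_from_camera"])
    d=np.linalg.inv(K)@[u,v,1];d=T[:3,:3]@[d[0],-d[1],-d[2]]
    return T[:3,3],d
def onz(c,u,v,z):
    o,d=ray(c,u,v);return o+d*(z-o[2])/d[2]
def proj(c,p):
    K=np.array(c["intrinsics"]);T=np.linalg.inv(np.array(c["world_from_camera"]))
    q=T[:3,:3]@np.array(p)+T[:3,3];q=K@[q[0],-q[1],-q[2]];return q[:2]/q[2]
def w(c,p):
    T=np.array(c["world_from_camera"]);return T[:3,:3]@np.array(p)+T[:3,3]
E
python3 - <<'E'
from h import *
for n in ("side","top"):
    c=arm.camera(n);cv2.imwrite(f"pics/{n}0.png",c["img"][...,::-1])
    print(n,np.array(c["world_from_camera"])[:3].round(3).tolist(),np.array(c["intrinsics"]).round(1).tolist())
    for q in ("heater","tube_block","block_handle","bolt_knob","keeper_left","lab_timer","vial_2","orange_cap_7"):
        for r in arm.spot_in(q,n)[:4]:
            p=w(c,r["point"]);print(q,round(r["confidence"],2),p.round(3),proj(c,p).round())
o=arm.observe();print(o["tcp_pos"],o["tool_rot"],o["time_s"])
E
```

```text
pics
side [[0.999, -0.015, 0.043, 0.569], [0.045, 0.35, -0.936, -1.351], [-0.002, 0.937, 0.35, 0.608]] [[396.3, 0.0, 317.3], [0.0, 396.3, 198.5], [0.0, 0.0, 1.0]]
heater 0.71 [ 0.52  -0.056  0.048] [320. 218.]
tube_block 0.69 [ 0.549 -0.02   0.084] [329. 205.]
tube_block 0.65 [ 0.533 -0.173  0.039] [323. 235.]
tube_block 0.53 [0.584 0.141 0.046] [338. 200.]
block_handle 0.89 [ 0.534 -0.17   0.045] [323. 233.]
block_handle 0.72 [0.589 0.143 0.045] [339. 200.]
block_handle 0.57 [ 0.55  -0.02   0.088] [329. 204.]
bolt_knob 0.59 [ 0.499 -0.001  0.059] [315. 210.]
keeper_left 0.18 [ 0.521 -0.058  0.046] [321. 219.]
lab_timer 0.85 [ 0.625 -0.472  0.024] [355. 291.]
vial_2 0.57 [ 0.609 -0.34   0.032] [347. 263.]
vial_2 0.38 [ 0.623 -0.473  0.025] [354. 291.]
orange_cap_7 0.37 [0.44  0.331 0.015] [306. 191.]
top [[-0.02, 0.993, -0.112, 0.403], [-1.0, -0.02, 0.005, -0.04], [0.003, 0.113, 0.994, 1.061]] [[363.4, 0.0, 319.8], [0.0, 363.4, 197.6], [0.0, 0.0, 1.0]]
heater 0.58 [ 0.523 -0.001  0.048] [304. 196.]
tube_block 0.8 [0.576 0.157 0.046] [248. 179.]
tube_block 0.53 [ 0.522 -0.149  0.049] [357. 195.]
tube_block 0.35 [0.512 0.003 0.061] [302. 200.]
block_handle 0.8 [0.577 0.157 0.047] [248. 178.]
block_handle 0.73 [0.548 0.004 0.085] [301. 185.]
block_handle 0.65 [ 0.523 -0.146  0.045] [355. 195.]
lab_timer 0.68 [ 0.621 -0.444  0.032] [457. 160.]
vial_2 0.58 [ 0.608 -0.317  0.058] [416. 164.]
vial_2 0.44 [ 0.621 -0.444  0.033] [457. 160.]
orange_cap_7 0.56 [0.443 0.338 0.027] [185. 227.]
[0.25419292 0.59824721 0.21348113] [[-9.20359047e-01  3.91074449e-01 -7.26813815e-06]
 [ 3.91074449e-01  9.20359047e-01  2.04330011e-06]
 [ 7.48837917e-06 -9.61813380e-07 -1.00000000e+00]] 0.9
```

```bash
python3 - <<'E'
import cv2
a=cv2.imread("pics/top0.png");cv2.imwrite("pics/top0c.png",cv2.resize(a[130:270,220:400],None,fx=4.2,fy=4.2,interpolation=2))
a=cv2.imread("pics/side0.png");cv2.imwrite("pics/side0c.png",cv2.resize(a[165:265,255:395],None,fx=5.5,fy=5.5,interpolation=2))
E
```

```text
(no output)
```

View pics/top0c.png

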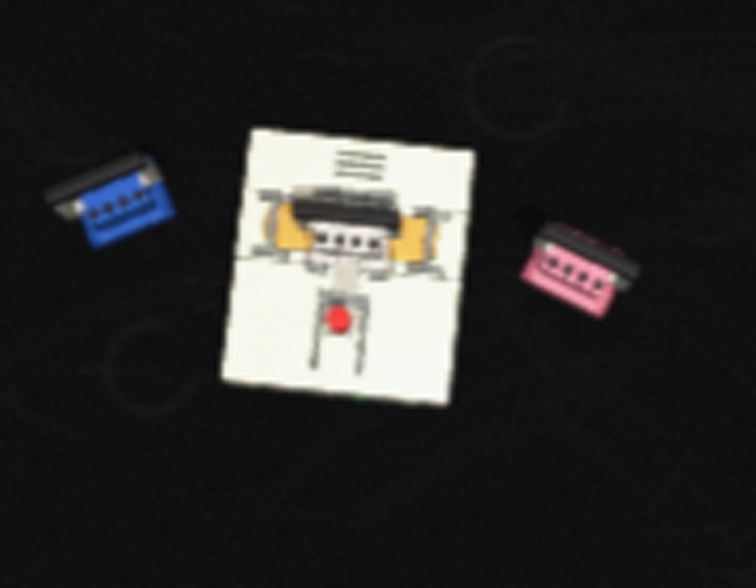

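View pics/side0c.png

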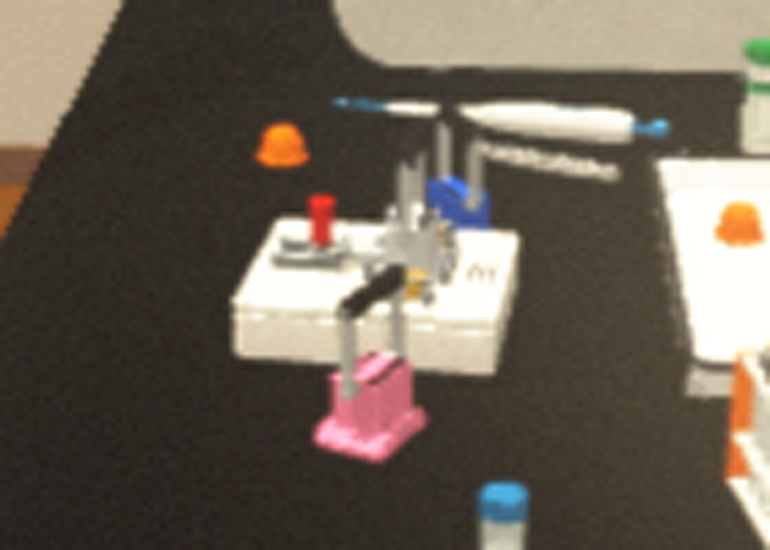

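View pics/top0.png

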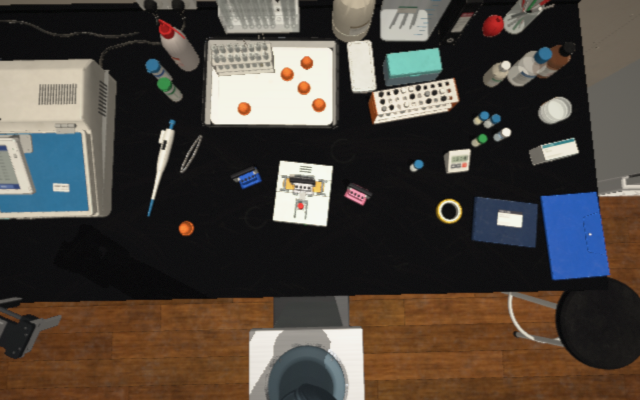

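The blocks are blue at (248,178), pink at (357,195) and aluminium in the heater at (301,188). The aluminium one fits: it has bare metal and a black bar, and it sits seated between brass keepers behind the red knob. The crop confirms it. The knob is at about (300,206), and +x points up in the top image. Next I'll fit the heater pose.

```bash
cat >> h.py <<'E'
from scipy.optimize import minimize
def hull(c,p):
    x,y,a=p;R=np.array([[np.cos(a),-np.sin(a)],[np.sin(a),np.cos(a)]])
    P=[proj(c,[*(R@[i*.085,j*.075]+[x,y]),z]) for i in(-1,1) for j in(-1,1) for z in(0,.047)]
    return cv2.convexHull(np.array(P,np.float32))
def soft(c,p,S=8):
    m=np.zeros((400,640),np.uint8);h=(hull(c,p)[:,0]*256).round().astype(np.int32)
    b=np.zeros((400*4,640*4),np.uint8);cv2.fillConvexPoly(b,((hull(c,p)[:,0]+.5)*4*16).astype(np.int32),255,shift=4)
    return cv2.resize(b,(640,400),interpolation=cv2.INTER_AREA)/255.
def rc(p,l):  # heater->world xy
    x,y,a=p;return np.array([x+np.cos(a)*l[0]-np.sin(a)*l[1],y+np.sin(a)*l[0]+np.cos(a)*l[1]])
E
python3 - <<'E'
from h import *
D={}
for n in("side","top"):
    c=arm.camera(n);im=c["img"].astype(int);tr=arm.trace("heater",n)
    m=np.zeros((400,640))
    if tr: m=tr[0]["pixels"].astype(float)
    D[n]=(c,m);print(n,m.sum(),len(tr))
def cost(p,ns):
    return sum(((soft(D[n][0],p)-D[n][1])**2).sum() for n in ns)
for ns in(("top",),("side",),("top","side")):
    best=min((minimize(cost,[.525,0,a],args=(ns,),method="Nelder-Mead",options=dict(initial_simplex=[[.525,0,a],[.54,0,a],[.525,.015,a],[.525,0,a+.1]],xatol=1e-4)) for a in(-.15,-.05,.0)),key=lambda r:r.fun)
    print(ns,best.x.round(4),best.fun.round(1))
p=best.x
def red(im): return (im[...,0]>130)&(im[...,1]<80)&(im[...,2]<80)
for n,z in(("top",.0915),("side",.08)):
    c,m=D[n];im=c["img"].astype(int);K=red(im)
    q=proj(c,[*rc(p,(-.039,0)),.082]);vv,uu=np.nonzero(K);s=np.hypot(uu-q[0],vv-q[1])<14
    u,v=uu[s].mean(),vv[s].mean();print(n,"knob pix",u,v,s.sum(),"pred",q,onz(c,u,v,z))
    for r in arm.spot_in("block_handle",n)[:3]: print(w(c,r["point"]).round(4))
print("knob pred",rc(p,(-.039,0)),"pocket",rc(p,(.02,0)))
c,_=D["top"];im=c["img"].astype(int)
q=proj(c,[*rc(p,(.02,0)),.141]).round().astype(int);sub=im[q[1]-9:q[1]+10,q[0]-18:q[0]+19].max(2);print(q);print("\n".join(" ".join("%3d"%k for k in r) for r in sub))
E
```

```text
side 1000.0 1
top 2910.0 1
('top',) [ 0.534   0.0041 -0.1216] 379.2
('side',) [ 0.5316  0.0041 -0.1228] 352.3
('top', 'side') [ 0.5333  0.0041 -0.1224] 747.7
top knob pix 300.3888888888889 205.72222222222223 18 pred [299.81322381 205.20767495] [0.49227357 0.00687893 0.0915    ]
[0.5501 0.0021 0.0821]
[0.5794 0.1591 0.049 ]
[ 0.5263 -0.1456  0.0426]
side knob pix 312.85714285714283 203.31428571428572 35 pred [314.1408495  202.79784242] [0.4898427  0.00857552 0.08      ]
[ 0.5343 -0.1682  0.0466]
[0.5891 0.1422 0.0458]
[ 0.5523 -0.0151  0.0861]
knob pred [0.49457294 0.00887653] pocket [0.55313177 0.00167486]
[301 180]
247 247 246 247 247 247 247 247 248 248 248 248 248 248 248 247 216 170 164 165 166 170 172 174 185 184 201 218 238 247 248 249 248 249 249 248 249
247 247 247 247 247 247 247 248 248 248 248 248 248 248 248 248 244 241 241 240 239 227 218 213 194 167 161 176 235 248 249 249 249 248 249 249 249
247 248 248 248 247 247 246 246 246 246 246 246 245 245 245 245 246 245 246 247 247 246 245 245 244 241 241 242 246 248 249 249 249 249 249 249 249
244 245 245 245 246 246 230 215 
[... 1635 characters left out ...]
 199 169 163 162 176 225 234 209 204 230 237 236 237 238 238 234 231 221 200 152 105 107 181 232 241 242 242
191 161 191 230 240 241 240 239 237 215 204 166 114  88 113 208 193 128 127 213 208 161 174 226 224 198 200 192 182 158 135 138 196 234 241 242 241
198 169 190 230 240 241 240 240 240 230 218 187 147 111 133 213 178 100 107 207 177 100 117 211 189 123 117 172 215 210 219 231 237 241 242 242 240
178 161 173 223 237 238 238 238 239 232 216 192 211 207 219 233 212 165 161 219 196 137 157 220 179 103  98 154 203 212 225 239 242 242 242 243 241
157 164 162 165 165 170 191 199 203 193 174 170 170 155 153 162 154 150 174 204 209 220 229 234 214 170 174 175 198 207 207 233 242 243 243 243 241
```

```bash
cat > fit.py <<'E'
from h import *
c=arm.camera("top");g=c["img"].min(2);s=arm.camera("side");gs=s["img"].max(2).astype(float)
def wm(c,box):
    g=cv2.resize(c["img"],None,fx=4,fy=4,interpolation=cv2.INTER_LINEAR).min(2);m=np.zeros_like(g);a,b,e,f=[4*k for k in box];m[b:f,a:e]=(g[b:f,a:e]>120)
    k,l,st,_=cv2.connectedComponentsWithStats(m);i=1+st[1:,4].argmax()
    cs=cv2.findContours((l==i).astype(np.uint8),0,2)[0];h=cv2.convexHull(max(cs,key=len));o=np.zeros_like(g);cv2.fillConvexPoly(o,h,255)
    return cv2.resize(o,(640,400),interpolation=cv2.INTER_AREA)/255.
m=wm(c,(265,150,340,235))
f=lambda p:((soft(c,p)-m)**2).sum()
r=minimize(f,[.533,.003,-.12],method="Nelder-Mead",options=dict(initial_simplex=[[.533,.003,-.12],[.54,.003,-.12],[.533,.01,-.12],[.533,.003,-.06]]))
print("heater",r.x.round(4),r.fun.round(1),"pocket",rc(r.x,(.02,0)).round(4),"knob0",rc(r.x,(-.039,0)).round(4))
# bar in top
G=c["img"].max(2).astype(float);q=proj(c,[*rc(r.x,(.02,0)),.134]).astype(int)
def bar(p):
    x,y,a=p;P=[proj(c,[x+np.cos(a)*i*.006-np.sin(a)*j*.034,y+np.sin(a)*i*.006+np.cos(a)*j*.034,z]) for i in(-1,1) for j in(-1,1) for z in(.127,.141)]
    b=np.zeros((1600,2560),np.uint8);cv2.fillConvexPoly(b,((cv2.convexHull(np.array(P,np.float32))[:,0]+.5)*64).astype(np.int32),255,shift=4)
    return cv2.resize(b,(640,400),interpolation=cv2.INTER_AREA)/255.
D=np.clip((150-G)/95,0,1);W=np.zeros_like(D);W[q[1]-2:q[1]+7,q[0]-16:q[0]+17]=1
x0=[*rc(r.x,(.02,0)),r.x[2]]
f2=lambda p:(W*(bar(p)-D)**2).sum()
b=minimize(f2,x0,method="Nelder-Mead",options=dict(initial_simplex=[x0]+[list(np.array(x0)+d) for d in ([.006,0,0],[0,.006,0],[0,0,.06])]))
print("bar",b.x.round(4),b.fun.round(2))
E
python3 fit.py
```

```text
heater [ 0.5341  0.0025 -0.1274] 30.1 pocket [ 5.539e-01 -1.000e-04] knob0 [0.4954 0.0074]
bar [ 0.5555  0.0011 -0.1358] 11.56
```

Careful with the scale: shifts go in shares of 0.75 m and turns go in shares of 4 rad. That gives: -0.451 m / 0.75 = -0.6013, 0.05 m / 0.75 = 0.0667, -15.7 degrees / 229.1831 = -0.0685.

Emit:
hand_motion([
  [[-0.6013, -0.6013, 0.0667], [0, 0, -0.0685]],
  [[-0.6013, -0.6013, 0.0667], [0, 0, -0.0685]],
  [[-0.6013, -0.6013, 0.0667], [0, 0, -0.0685]],
  [[-0.6013, -0.6013, 0.0667], [0, 0, -0.0685]],
  [[-0.6013, -0.6013, 0.0667], [0, 0, -0.0685]],
  [[-0.6013, -0.6013, 0.0667], [0, 0, -0.0685]],
  [[-0.6013, -0.6013, 0.0667], [0, 0, -0.0685]],
  [[-0.6013, -0.6013, 0.0667], [0, 0, -0.0685]],
  [[-0.6013, -0.6013, 0.0667], [0, 0, -0.0685]],
  [[-0.6013, -0.6013, 0.0667], [0, 0, -0.0685]],
  [[-0.6013, -0.6013, 0.0667], [0, 0, -0.0685]],
  [[-0.6013, -0.6013, 0.0667], [0, 0, -0.0685]],
], aperture=0.5)

```text
time_s: 2.8
tcp_pos: [0.4929, 0.0066, 0.1634]
tool_rot: [[-0.992, 0.129, -0.0], [0.129, 0.992, 0.0], [0.001, 0.0, -1.0]]
wrist_force: [0.8, 0.0, 0.0]
opening: 0.5
finger_force: 0.0
```

```bash
python3 - <<'E'
from h import *
o=arm.observe();print(o["tcp_pos"].round(4),o["tool_rot"].round(3).tolist(),o["joint_positions"])
E
```

```text
[0.4929 0.0066 0.1634] [[-0.992, 0.129, -0.0], [0.129, 0.992, 0.0], [0.001, 0.0, -1.0]] [-1.24499240e+01 -4.35495452e+00  1.14346168e+02  2.33768761e-02
  7.00404530e+01 -9.50528607e+01]
```

To row units: 0.088 m / 0.75 = 0.1173, 0.05 m / 0.75 = 0.0667.

Emit:
hand_motion([
  [[0, 0, 0.0667], [0, 0, 0]],
  [[0, 0, 0.1173], [0, 0, 0]],
  [[0, 0, 0.1173], [0, 0, 0]],
])

```text
time_s: 3.18
tcp_pos: [0.4899, 0.0091, 0.0729]
tool_rot: [[-0.992, 0.125, -0.007], [0.125, 0.992, 0.002], [0.007, 0.001, -1.0]]
wrist_force: [-1.1, 0.1, 0.3]
opening: 0.503
finger_force: 0.0
```

Emit:
hand_motion([
  [[0, 0, 0], [0, 0, 0]],
  [[0, 0, 0], [0, 0, 0]],
  [[0, 0, 0], [0, 0, 0]],
  [[0, 0, 0], [0, 0, 0]],
], aperture=0.0)

```text
time_s: 3.68
tcp_pos: [0.4937, 0.0053, 0.0768]
tool_rot: [[-0.992, 0.126, 0.002], [0.126, 0.992, -0.004], [-0.002, -0.003, -1.0]]
wrist_force: [-1.8, -5.5, 4.3]
opening: 0.163
finger_force: 30.0
```

```bash
python3 - <<'E'
from h import *
c=arm.camera("side");a=c["img"][165:245,265:385,::-1];cv2.imwrite("pics/s1.png",cv2.resize(a,None,fx=6,fy=6,interpolation=2))
E
```

```text
(no output)
```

View pics/s1.png

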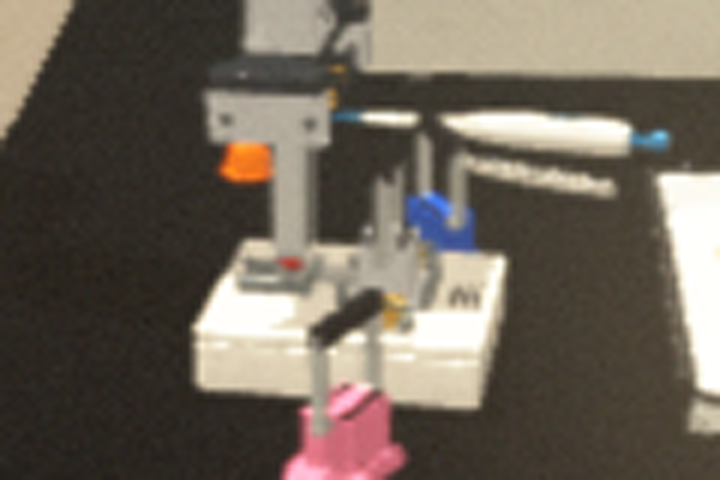

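The fingers hold the knob: the opening is 15 mm, and its red foot shows just below the finger at crop (292,263). Now I'll pull it back along tool +x.

To row units: 0.019 m / 0.75 = 0.0253, 0.016 m / 0.75 = 0.0213.

Emit:
hand_motion([
  [[0.0053, 0, 0], [0, 0, 0]],
  [[0.0107, 0, 0], [0, 0, 0]],
  [[0.016, 0, 0], [0, 0, 0]],
  [[0.0213, 0, 0], [0, 0, 0]],
  [[0.0253, 0, 0], [0, 0, 0]],
  [[0.0253, 0, 0], [0, 0, 0]],
  [[0.0253, 0, 0], [0, 0, 0]],
])

```text
time_s: 4.6
tcp_pos: [0.4755, 0.0076, 0.0768]
tool_rot: [[-0.992, 0.127, 0.003], [0.127, 0.992, -0.003], [-0.004, -0.003, -1.0]]
wrist_force: [1.2, -5.9, 0.5]
opening: 0.161
finger_force: 30.0
```

To row units: 0.003 m / 0.75 = 0.004, 0.0015 m / 0.75 = 0.002.

Emit:
hand_motion([
  [[0.002, 0, 0], [0, 0, 0]],
  [[0.004, 0, 0], [0, 0, 0]],
  [[0.004, 0, 0], [0, 0, 0]],
])

```text
time_s: 4.97
tcp_pos: [0.4749, 0.0077, 0.0769]
tool_rot: [[-0.992, 0.128, 0.011], [0.128, 0.992, -0.004], [-0.011, -0.003, -1.0]]
wrist_force: [11.7, -5.7, -7.5]
opening: 0.164
finger_force: 30.0
```

Emit:
hand_motion([
  [[0, 0, 0], [0, 0, 0]],
  [[0, 0, 0], [0, 0, 0]],
], aperture=0.5)

```text
time_s: 5.22
tcp_pos: [0.471, 0.0096, 0.0756]
tool_rot: [[-0.992, 0.128, -0.0], [0.128, 0.992, 0.0], [0.0, 0.0, -1.0]]
wrist_force: [-0.8, -0.6, -0.2]
opening: 0.339
finger_force: 0.0
```

Emit:
hand_motion([
  [[0, 0, -0.0667], [0, 0, 0]],
  [[0, 0, -0.1333], [0, 0, 0]],
  [[0, 0, -0.1333], [0, 0, 0]],
  [[0, 0, -0.1333], [0, 0, 0]],
], aperture=0.7)

```text
time_s: 5.72
tcp_pos: [0.4705, 0.0098, 0.1748]
tool_rot: [[-0.992, 0.127, -0.001], [0.127, 0.992, 0.0], [0.001, 0.0, -1.0]]
wrist_force: [-0.6, 0.8, -0.4]
opening: 0.697
finger_force: 0.0
```

```bash
python3 - <<'E'
from h import *
c=arm.camera("top");im=c["img"].astype(int);K=(im[...,0]>130)&(im[...,1]<80)&(im[...,2]<80)
vv,uu=np.nonzero(K[195:225,285:315]);print(len(vv),len(vv) and onz(c,uu.mean()+285,vv.mean()+195,.0915))
c=arm.camera("side");a=c["img"][165:245,265:385,::-1];cv2.imwrite("pics/s2.png",cv2.resize(a,None,fx=6,fy=6,interpolation=2))
E
```

```text
0 0
```

View pics/s2.png

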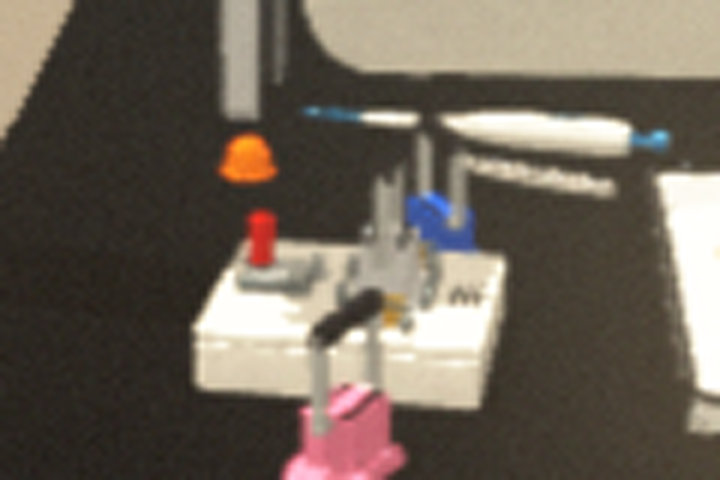

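The bolt has reached its stop (force rose to 12 N), and the knob is back at crop (262,238). The block is still seated. Now I'll turn 90° over the handle.

To row units: -0.084 m / 0.75 = -0.112, -0.0006 m / 0.75 = -0.0008, 90 degrees / 229.1831 = 0.3927.

Emit:
hand_motion([
  [[-0.112, -0.0008, 0], [0, 0, 0.3927]],
  [[-0.112, -0.0008, 0], [0, 0, 0.3927]],
  [[-0.112, -0.0008, 0], [0, 0, 0.3927]],
  [[-0.112, -0.0008, 0], [0, 0, 0.3927]],
  [[-0.112, -0.0008, 0], [0, 0, 0.3927]],
  [[-0.112, -0.0008, 0], [0, 0, 0.3927]],
  [[-0.112, -0.0008, 0], [0, 0, 0.3927]],
  [[-0.112, -0.0008, 0], [0, 0, 0.3927]],
  [[-0.112, -0.0008, 0], [0, 0, 0.3927]],
  [[-0.112, -0.0008, 0], [0, 0, 0.3927]],
], aperture=0.5)

```text
time_s: 7.08
tcp_pos: [0.5534, -0.0016, 0.1738]
tool_rot: [[0.127, 0.992, -0.003], [0.992, -0.127, 0.001], [0.0, -0.003, -1.0]]
wrist_force: [-0.3, 0.1, 0.5]
opening: 0.503
finger_force: 0.0
```

```bash
python3 - <<'E'
from h import *
for n in("side","top"):
    c=arm.camera(n)
    u,v=(265,150) if n=="side" else (245,140)
    cv2.imwrite(f"pics/{n}3.png",cv2.resize(c["img"][v:v+90,u:u+120,::-1],None,fx=6,fy=6,interpolation=2))
E
```

```text
(no output)
```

View pics/side3.png

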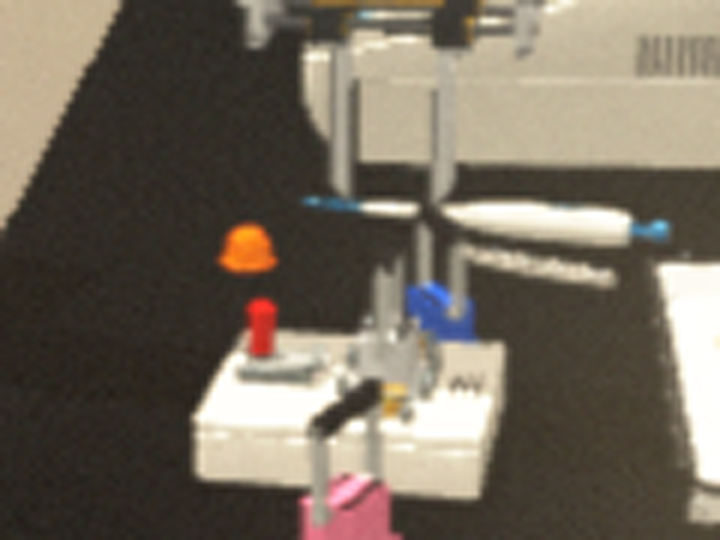

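The fingers straddle the handle posts: finger gap at crop x 352–435, posts at 378–400. I'll go down and grip.

To row units: 0.051 m / 0.75 = 0.068, 0.03 m / 0.75 = 0.04.

Emit:
hand_motion([
  [[0, 0, 0.04], [0, 0, 0]],
  [[0, 0, 0.068], [0, 0, 0]],
  [[0, 0, 0.068], [0, 0, 0]],
  [[0, 0, 0.068], [0, 0, 0]],
])

```text
time_s: 7.68
tcp_pos: [0.5548, -0.0018, 0.1252]
tool_rot: [[0.127, 0.992, 0.001], [0.992, -0.127, -0.0], [-0.0, 0.001, -1.0]]
wrist_force: [0.2, 0.2, -0.1]
opening: 0.498
finger_force: 0.0
```

Emit:
hand_motion([
  [[0, 0, 0], [0, 0, 0]],
  [[0, 0, 0], [0, 0, 0]],
  [[0, 0, 0], [0, 0, 0]],
  [[0, 0, 0], [0, 0, 0]],
], aperture=0.0)

```text
time_s: 8.18
tcp_pos: [0.5541, -0.0017, 0.1245]
tool_rot: [[0.127, 0.992, -0.001], [0.992, -0.127, 0.0], [-0.0, -0.001, -1.0]]
wrist_force: [0.3, 0.8, -2.9]
opening: 0.125
finger_force: 30.0
```

To row units: 0.0115 m / 0.75 = 0.0153, -0.0024 m / 0.75 = -0.0032.

Emit:
hand_motion([
  [[0.004, 0, -0.0007], [0, 0, 0]],
  [[0.008, 0, -0.0016], [0, 0, 0]],
  [[0.012, 0, -0.0025], [0, 0, 0]],
  [[0.0153, 0, -0.0032], [0, 0, 0]],
  [[0.0153, 0, -0.0032], [0, 0, 0]],
  [[0.0153, 0, -0.0032], [0, 0, 0]],
])

```text
time_s: 8.93
tcp_pos: [0.5545, 0.0064, 0.1258]
tool_rot: [[0.127, 0.992, -0.004], [0.992, -0.127, -0.007], [-0.008, -0.003, -1.0]]
wrist_force: [-3.2, -13.5, -2.9]
opening: 0.121
finger_force: 30.0
```

```bash
python3 - <<'E'
from h import *
o=arm.observe();print(o["wrist_force"],o["ft_torque"],o["tcp_pos"])
for n in("side","top"):
    c=arm.camera(n)
    u,v=(300,170) if n=="side" else (265,150)
    cv2.imwrite(f"pics/{n}4.png",cv2.resize(c["img"][v:v+60,u:u+80,::-1],None,fx=9,fy=9,interpolation=2))
E
```

```text
[ -3.17074553 -13.54482866  -2.8910774 ] [-2.884767    0.74892231 -0.01482621] [0.55448979 0.00637375 0.12580575]
```

View pics/side4.png

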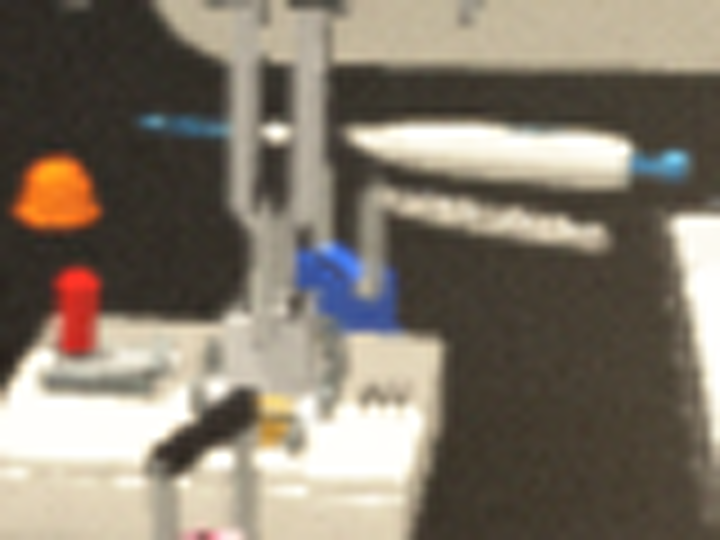

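To row units: 0.0035 m / 0.75 = 0.0047, -0.001 m / 0.75 = -0.0013.

Emit:
hand_motion([
  [[0.0024, 0, -0.0007], [0, 0, 0]],
  [[0.0047, 0, -0.0013], [0, 0, 0]],
  [[0.0047, 0, -0.0013], [0, 0, 0]],
  [[0.0047, 0, -0.0013], [0, 0, 0]],
])

```text
time_s: 9.52
tcp_pos: [0.555, 0.0109, 0.1266]
tool_rot: [[0.127, 0.992, -0.004], [0.992, -0.127, -0.005], [-0.005, -0.003, -1.0]]
wrist_force: [-2.5, -10.3, -3.6]
opening: 0.126
finger_force: 30.0
```

To row units: -0.03 m / 0.75 = -0.04, -0.027 m / 0.75 = -0.036.

Emit:
hand_motion([
  [[-0.0067, 0, 0.0016], [0, 0, 0]],
  [[-0.0133, 0, 0.0032], [0, 0, 0]],
  [[-0.02, 0, 0.0045], [0, 0, 0]],
  [[-0.0253, 0, 0.0035], [0, 0, 0]],
  [[-0.0307, 0, 0.0021], [0, 0, 0]],
  [[-0.036, 0, 0.0008], [0, 0, 0]],
  [[-0.04, 0, 0], [0, 0, 0]],
  [[-0.04, 0, 0], [0, 0, 0]],
  [[-0.04, 0, 0], [0, 0, 0]],
])

```text
time_s: 10.65
tcp_pos: [0.5523, -0.0148, 0.1274]
tool_rot: [[0.128, 0.992, -0.0], [0.992, -0.128, 0.004], [0.004, -0.001, -1.0]]
wrist_force: [-0.6, 6.0, -0.5]
opening: 0.125
finger_force: 30.0
```

```bash
python3 - <<'E'
from h import *
c=arm.camera("top");a=cv2.imread("pics/top0.png");b=c["img"][...,::-1]
cv2.imwrite("pics/cmp.png",np.vstack([cv2.resize(k[165:205,270:340],None,fx=7.1,fy=7.1,interpolation=2) for k in(a,b)]))
def br(im,s):
    h=cv2.cvtColor(np.ascontiguousarray(im),cv2.COLOR_BGR2HSV)[165:205,s];m=(h[...,0]>8)&(h[...,0]<28)&(h[...,1]>90)&(h[...,2]>110);v,u=np.nonzero(m);return m.sum(),(u.min(),u.max(),u.mean()) if len(u) else 0
for s in(slice(270,300),slice(308,340)): print(br(a,s),br(b,s))
E
```

```text
(np.int64(71), (np.int64(13), np.int64(24), np.float64(18.704225352112676))) (np.int64(11), (np.int64(12), np.int64(16), np.float64(13.454545454545455)))
(np.int64(82), (np.int64(4), np.int64(15), np.float64(9.317073170731707))) (np.int64(5), (np.int64(8), np.int64(9), np.float64(8.4)))
```

View pics/cmp.png

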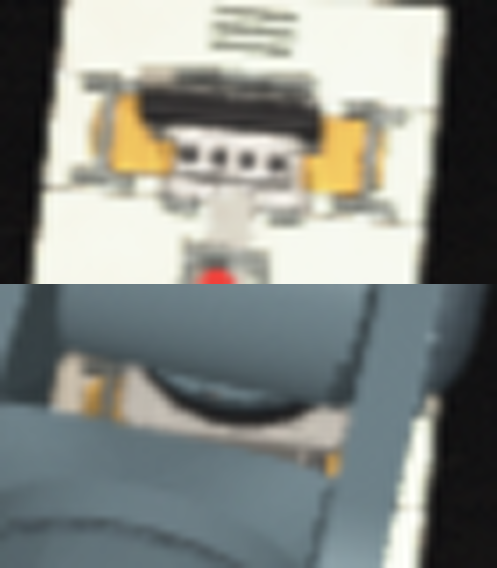

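The left keeper's brass now shows about 3 mm further out (crop x 84 vs 93 before). The right one is hidden by the arm. I'll rock once more to +y to be sure of it, then come back upright.

To row units: 0.0305 m / 0.75 = 0.0407, 0.0034 m / 0.75 = 0.0045.

Emit:
hand_motion([
  [[0.0067, 0, 0.0016], [0, 0, 0]],
  [[0.0133, 0, 0.0032], [0, 0, 0]],
  [[0.02, 0, 0.0045], [0, 0, 0]],
  [[0.0253, 0, 0.0035], [0, 0, 0]],
  [[0.0307, 0, 0.0021], [0, 0, 0]],
  [[0.036, 0, 0.0008], [0, 0, 0]],
  [[0.0407, 0, 0], [0, 0, 0]],
  [[0.0407, 0, 0], [0, 0, 0]],
  [[0.0407, 0, 0], [0, 0, 0]],
])

```text
time_s: 11.82
tcp_pos: [0.5561, 0.013, 0.1273]
tool_rot: [[0.127, 0.992, -0.0], [0.992, -0.127, -0.002], [-0.002, -0.0, -1.0]]
wrist_force: [-2.3, -5.1, -0.4]
opening: 0.124
finger_force: 30.0
```

```bash
python3 - <<'E'
from h import *
c=arm.camera("top");o=arm.observe()
cv2.imwrite("pics/cmp2.png",cv2.resize(c["img"][165:205,270:340,::-1],None,fx=7.1,fy=7.1,interpolation=2))
E
```

```text
(no output)
```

View pics/cmp2.png

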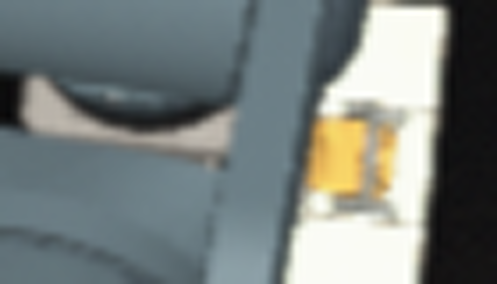

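The right keeper's brass now reaches crop x 396, against 383 before, so both keepers are pushed. I'll bring the block upright, then lift.

To row units: -0.0155 m / 0.75 = -0.0207, -0.012 m / 0.75 = -0.016.

Emit:
hand_motion([
  [[-0.0053, 0, 0.0013], [0, 0, 0]],
  [[-0.0107, 0, 0.0027], [0, 0, 0]],
  [[-0.016, 0, 0.004], [0, 0, 0]],
  [[-0.0207, 0, 0.0048], [0, 0, 0]],
  [[-0.0207, 0, 0.0048], [0, 0, 0]],
  [[-0.0207, 0, 0.0048], [0, 0, 0]],
])

```text
time_s: 12.62
tcp_pos: [0.5545, -0.0012, 0.1245]
tool_rot: [[0.128, 0.992, 0.0], [0.992, -0.128, 0.001], [0.002, 0.0, -1.0]]
wrist_force: [-2.9, 4.2, 4.1]
opening: 0.123
finger_force: 30.0
```

Emit:
hand_motion([
  [[0, 0, -0.004], [0, 0, 0]],
  [[0, 0, -0.008], [0, 0, 0]],
  [[0, 0, -0.012], [0, 0, 0]],
  [[0, 0, -0.016], [0, 0, 0]],
  [[0, 0, -0.0213], [0, 0, 0]],
  [[0, 0, -0.0267], [0, 0, 0]],
  [[0, 0, -0.032], [0, 0, 0]],
  [[0, 0, -0.0373], [0, 0, 0]],
  [[0, 0, -0.044], [0, 0, 0]],
  [[0, 0, -0.0507], [0, 0, 0]],
  [[0, 0, -0.056], [0, 0, 0]],
  [[0, 0, -0.056], [0, 0, 0]],
])

```text
time_s: 14.12
tcp_pos: [0.5546, -0.0018, 0.1667]
tool_rot: [[0.127, 0.992, 0.001], [0.992, -0.127, -0.0], [-0.0, 0.001, -1.0]]
wrist_force: [0.4, -0.5, -3.8]
opening: 0.125
finger_force: 30.0
```

Emit:
hand_motion([
  [[0, 0, 0], [0, 0, 0]],
  [[0, 0, 0], [0, 0, 0]],
  [[0, 0, 0], [0, 0, 0]],
  [[0, 0, 0], [0, 0, 0]],
])

```text
time_s: 14.62
tcp_pos: [0.5543, -0.0017, 0.1662]
tool_rot: [[0.127, 0.992, -0.0], [0.992, -0.127, 0.0], [0.0, -0.0, -1.0]]
wrist_force: [-0.2, -0.4, -4.4]
opening: 0.123
finger_force: 30.0
```

```bash
python3 - <<'E'
from h import *
c=arm.camera("side");cv2.imwrite("pics/s5.png",cv2.resize(c["img"][150:240,265:385,::-1],None,fx=6,fy=6,interpolation=2))
E
```

```text
(no output)
```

View pics/s5.png

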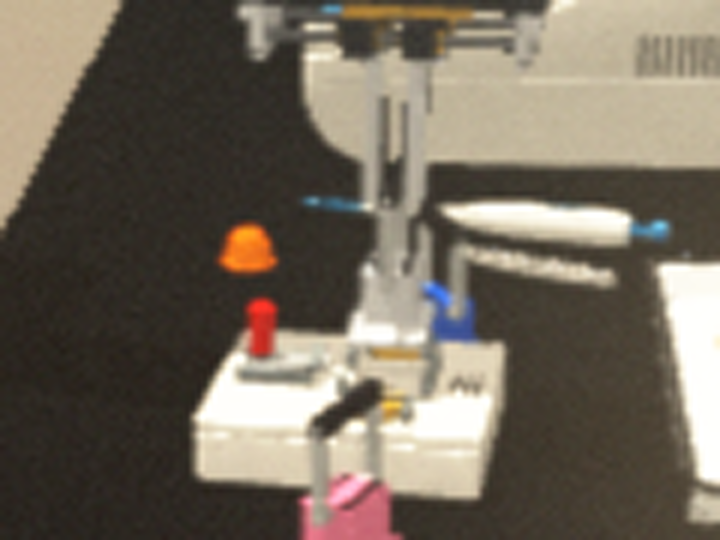

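The block hangs free: its foot is at crop (390,335), the brass nose shows beneath it, and its 4.4 N weight is on the wrist. The lift was 42 mm and the bolt is still back. I'll hand the job in.

```bash
python3 -c "
from rig import arm
print(arm.close_job())"
```

```text
the job is handed in; nothing more can be done
None
```

I pulled the bolt back to its stop, rocked the block to both sides to push the keepers back, and handed the job in with it held about 42 mm above the pocket floor. No verdict came back, and its sideways tilt was not checked in a picture.

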